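# Probe the ringed spot on a silver blank

## Robot

A 7-joint arm with a two-finger parallel gripper is mounted at the origin on a cart in front of the work surface, level with it; the furniture and walls round the work are solid. World frame = base frame: x ahead of the robot, y to its left, z up, the work surface at z = 0. Lengths are in m, angles in rad, forces in N, time in s.
With the tool pointing down it reaches from about 0.425 to 0.925 m from the base axis. Payload 6.8 kg.
Tool frame: the origin (TCP) lies between the finger pads; the fingertips stand robot.tips_ahead ahead of it and the grasp point (between the pads) lies 6 mm ahead of it (robot.tips_ahead is the distance from the TCP to the fingertips, in m); z points along the fingers, y is the line along which they close (so a half turn about z gives the same grasp; the last joint's range is limited). The gripper opens to 88 mm and grips with 3 to 60 N. Pads are 20 mm wide; open, the fingers measure 115 mm over their backs; the gripper's body (75 mm by 178 mm) begins 61 mm behind the grasp point.
Start: joints at [-1.369, 0.477, 0.022, 1.555, -0.011, 1.109, -0.083], TCP at [0.206, 0.643, 0.248] pointing down, gripper open.
Joint ranges: [-2.96, 2.96], [-0.34, 2.1], [-1.41, 1.46], [0.24, 2.44], [-1.37, 4.51], [0.17, 1.92], [-2.96, 2.96]. Speed limits (rad/s): [2.39, 2.39, 3.14, 3.14, 3.14, 3.14, 3.14].

## Interface

Orientations are given as a unit quaternion [x, y, z, w].
In Python, from bench import robot gives the robot as it stands.
- The arm moves only by the tool inch_along, called after ">>>" as name(argument=value, ...) on one line, values as JSON. Schema: {"type":"object","properties":{"motion":{"type":"object","properties":{"rows":{"type":"array","items":{"type":"array","items":{"type":"number"},"minItems":7,"maxItems":7},"minItems":1,"maxItems":10}},"additionalProperties":false,"required":["rows"]},"only":{"type":"string"},"quiet":{"type":"boolean"},"lines":{"type":"string"}},"required":["motion"],"additionalProperties":false}. motion is an object whose key "rows" holds a list of rows, 1 to 10 of them, each of 7 numbers: dx, dy, dz in units of 5 mm, then a rotation vector rx, ry, rz in units of 0.2 rad, then the finger opening in m; each row is the pose to reach, as a shift and turn from the pose commanded when the call began, along the tool's axes at that moment; what a row does not reach only later rows make up. A row lasts 1/12 s, in which the tool goes at most 0.0417 m and 0.125 rad, less where a joint would pass 70% of its speed; a pose out of reach is approached as far as the arm can. The fingers move at their own pace and stop on an object; the grip force is fixed at half the most. Time passes only in rows, so rows that do not move let the fingers close. The tool returns the time, the measured TCP pose, the force, the opening and the grip force at its end. only (a regular expression) keeps the lines of the reply that match it, lines (a string "A,B") keeps lines A to B, and quiet returns only ok. Input that does not fit is refused with a message, and nothing moves.
- robot.sense(): the state, without advancing time (a new reading comes with each control period).
- robot.read_camera(name): name is "side" or "top" or "wrist"; returns the picture (384x512x3 uint8, blue, green, red); there is no depth.
- robot.get_calibration(name): a dict with "fx", "fy", "cx", "cy" (pixels), "D" ([k1, k2, p1, p2, k3] as OpenCV has them; the pictures are not rectified), "origin" and "rotation" of the camera in the world; the wrist camera has in their place "T_tool_cam" (4x4, takes a point from camera to tool coordinates, whose origin is the TCP and whose axes are the flange's). Camera axes: x right, y up, looking along -z (the intrinsics and any distortion apply to the point x, -y, -z); pixel columns grow to the right and rows downward; lengths in m; the calibration is good to about 2 mm. A picture is of the moment at which its call begins: read the wrist's pose just before it. get_calibration takes no time and is no camera call.
- robot.finish_job(): hands the job in; it is judged then, once.
The state is a dict: "time": time; "qpos": joint angles; "dq": joint speeds; "joint_efforts": joint torques, N m; "eef_pos": TCP position; "ee_rot": TCP orientation; "contact_force": force on the tool from outside, world axes, zero at the start; "torque": the same for the moment, N m; "gripper_width": finger opening in m; "gripper_force": force on a finger pad.
Only numpy, scipy, OpenCV 4.12 (cv2) and the standard library are available. Lean on these libraries where they do the work, as an engineer would, in place of code of your own. Each camera call takes 0.05 s, during which the arm holds its last target. There are 200 camera calls.

## Task

Slide the carriage of the measuring slide all the way against its stop, so that the silver blank comes out from under the hood. Then take the spring-tipped tester probe out of its sloping holder and hold it upright with its point inside the small ring mark on the blank (not the square mark), pressed lightly so that the spring tip gives about halfway and never bottoms. Finish while still gripping the probe there, and leave the graver, tweezers and cap where they lie.

Things in the scene. Friction and masses are not known exactly. Their poses are not given: they have to be found in the camera images.
- slide_base: grey measuring slide fixed to the bench, 100 (x) by 260 (y) mm, 12 mm thick. Origin: centre of its underside; z up. An open-fronted aluminium hood, 92 mm wide, top 62 mm above the bench, covers y = +40 to +126 mm. A dark stop block (70 mm wide, top at 34 mm) stands at y = -97 to -111 mm. The carriage slides along -y, out of the hood
- carriage (a joint): travel of the carriage in m: 0 = parked under the hood, 0.09 = against the stop (moves along -y of slide_base). It stays where it is left; about 3 N of friction. It starts between 0 and 0.025
- grip_post (a point): centre of the top of the dark steel grip post on the carriage: upright block 14 (slide x) by 20 (slide y) mm, 32 mm tall, on the carriage plate (plate top 26 mm, post top 58 mm above the bench). 70 mm from the blank's centre towards the stop; when parked, 10 mm on the +y side of the slide's origin. Pinch it across slide x: the hood is close behind. Axes as slide_base
- blank: flat round silver blank, 52 mm diameter and 6 mm thick, held in the carriage, its top face level, 32 mm above the bench. Origin: on its axis at bench height. It starts turned by any angle about vertical and is stiff to turn (0.3 N m)
- spot (a point): the ring mark: centre of the dark ring (15 mm outside diameter, with a centre dot) on the top face of the blank, 14 mm from its centre. A square mark lies 14 mm from the centre across from it; it is not wanted
- holder: wooden desk holder fixed to the bench, base 100 (x) by 84 (y) mm. Origin: centre of its underside, z up. Its block (top face 56 by 60 mm) leans 25 degrees: the axis of its through hole (18 mm diameter, 30 mm deep) tilts, upper end towards the holder's -x. The mouth of the hole is 82 mm above the bench, over the origin
- probe: tester probe standing in the holder's hole and leaning with it (2 mm play), 133 mm long, about 90 g. Origin: its point with the spring out; z runs up its axis to the tail. Round 16 mm steel lower part to z = 60 mm, collar 28 mm diameter at z = 60 to 66 that rests on the holder, then a square black handle 18 x 18 mm to z = 129, sides along probe x and y (probe y roughly along holder y)
- probe_tip (a joint): how far the brass spring tip is pushed into the probe, in m: 0 = out, 0.012 = bottomed. Needs about 1 N to start to move, 2.5 N at half way, 4 N when bottomed (250 N/m)
- probe_point (a point): the working point at the end of the spring tip (5 mm diameter rounded brass pin, sticking out 16 mm from the probe's nose)
- graver_1: bystander: graver with brown mushroom handle, 25 x 108 x 21 mm, lying loose beyond the slide. Origin: centre of its underside
- tweezers: bystander: steel tweezers, 8 x 120 x 10 mm, lying loose in front of the holder. Origin: centre of its underside
- green_cap: bystander: small ribbed screw cap, 26 mm diameter, 11 mm high, loose on the bench behind the vice. Origin: centre of its underside
- ball_vice: obstacle: grey ball vice fixed to the bench between the slide and the holder, a ball about 150 mm across with a medallion on top, 165 mm high in all: carry the probe over or round it. Origin: centre of its underside. Above the bench a straight LED lamp hangs along y at x = 0.635 m, from z = 0.57 (y = -0.33) to 0.67 m (y = +0.45): beyond x = 0.5 m lift no higher than needed

How it is judged:
By the outcome, as a careful person would: the job done as asked, in the order asked, and still so for the second after the job is handed in, while the arm keeps its last pose, push and grip.
It also fails if it takes over 54 s, if anything falls off the work surface, if the arm or the gripper's body presses on something with over 40 N, if the wrist force passes 120 N, or if a joint passes its speed limit or range.

## Working session

There is one attempt and no reset: what is moved stays moved. The work goes in short steps, Python scripts to look and compute and a tool call to move; the robot and the scene stay as the last step left them, time stands still between calls to the robot, and variables do not carry over. Pictures are saved under pics/ and viewed, at most 10 in all, crops included, and the job is handed in when it is done.

```bash
ls; mkdir -p pics; cat > h.py <<'E'
import numpy as np, cv2
from bench import robot
from scipy.spatial.transform import Rotation as R
def snap(name,fn):
    s=robot.sense(); im=np.array(robot.read_camera(name)); cv2.imwrite('pics/'+fn,im); return s,im
def cam(name,s=None):
    c=robot.get_calibration(name)
    K=np.array([[c['fx'],0,c['cx']],[0,c['fy'],c['cy']],[0,0,1]]);D=np.array(c['D'],float)
    if 'T_tool_cam' in c:
        T=np.eye(4);T[:3,:3]=R.from_quat(s['ee_rot']).as_matrix();T[:3,3]=s['eef_pos'];T=T@np.array(c['T_tool_cam'])
        return K,D,T[:3,3],T[:3,:3]
    return K,D,np.array(c['origin']),np.array(c['rotation']).reshape(3,3)
def ray(name,px,s=None):
    K,D,o,Rm=cam(name,s)
    u=cv2.undistortPoints(np.array([[px]],float),K,D)[0,0]
    return o,Rm@np.array([u[0],-u[1],-1])
def atz(name,px,z,s=None):
    o,d=ray(name,px,s); return o+d*(z-o[2])/d[2]
def proj(name,P,s=None):
    K,D,o,Rm=cam(name,s)
    q=(np.atleast_2d(P)-o)@Rm; q=q*[1,-1,-1]
    return cv2.projectPoints(q,np.zeros(3),np.zeros(3),K,D)[0][:,0]
E
python3 - <<'E'
from h import *
import cv2
for n in('top','side'):
    s,im=snap(n,n+'0.png')
    cv2.imwrite('pics/%s0b.png'%n,cv2.resize(im,(800,600),interpolation=cv2.INTER_CUBIC))
    c=robot.get_calibration(n);print(c)
print(s,robot.tips_ahead)
E
```

```text
bench.py
pics
{'fx': 488.3909771903586, 'fy': 488.3909771903586, 'cx': 254.2775995839975, 'cy': 196.64393185943953, 'D': array([-0.16689586,  0.        ,  0.        ,  0.        ,  0.        ]), 'origin': array([ 0.27352636, -0.0522001 ,  1.27808661]), 'rotation': array([ 0.07731604, -0.07241202, -0.68368393,  0.72204918])}
{'fx': 401.6878074157307, 'fy': 401.6878074157307, 'cx': 253.38490586556276, 'cy': 188.95441568677654, 'D': array([-0.03601098,  0.        ,  0.        ,  0.        ,  0.        ]), 'origin': array([ 0.2098157 , -0.75308062,  0.70219358]), 'rotation': array([ 0.41489202, -0.0965647 , -0.18482576,  0.88565191])}
{'time': 0.05, 'qpos': array([-1.36910181,  0.47777917,  0.02237062,  1.55640557, -0.01145222,
        1.10931951, -0.08309837]), 'dq': array([ 6.44640378e-05, -8.07607905e-06,  1.75747110e-03, -8.17564086e-04,
       -1.60571955e-03, -9.69266935e-04,  7.12230877e-04]), 'joint_efforts': array([ 3.09030358e-03, -5.84633052e+01,  1.54061291e+00, -2.73608440e+01,
       -5.43456862e-02,  1.31861682e-02,  5.34690491e-05]), 'eef_pos': array([0.20565817, 0.64233769, 0.24671572]), 'ee_rot': array([ 1.54269841e-01,  9.88028350e-01, -8.90649133e-04, -4.37976161e-05]), 'contact_force': array([-0.09270563,  0.31048226,  0.48108264]), 'torque': array([-0.02028978,  0.06421164,  0.01620427]), 'gripper_force': 0.0, 'gripper_width': 0.08797488673246369} 0.025
```

Rotation is a quaternion; fix the helper and view the pictures.

```bash
sed -i "s/np.array(c\['rotation'\]).reshape(3,3)/R.from_quat(c['rotation']).as_matrix()/" h.py; python3 -c "
from h import *
print(proj('top',[[.6,0,0],[.206,.643,.25]]),proj('side',[[.6,0,0]]))"
```

```text
[[242.13217929 177.3178986 ]
 [-55.08486515 305.66630146]] [[266.87022516 189.78162026]]
```

View pics/top0b.png

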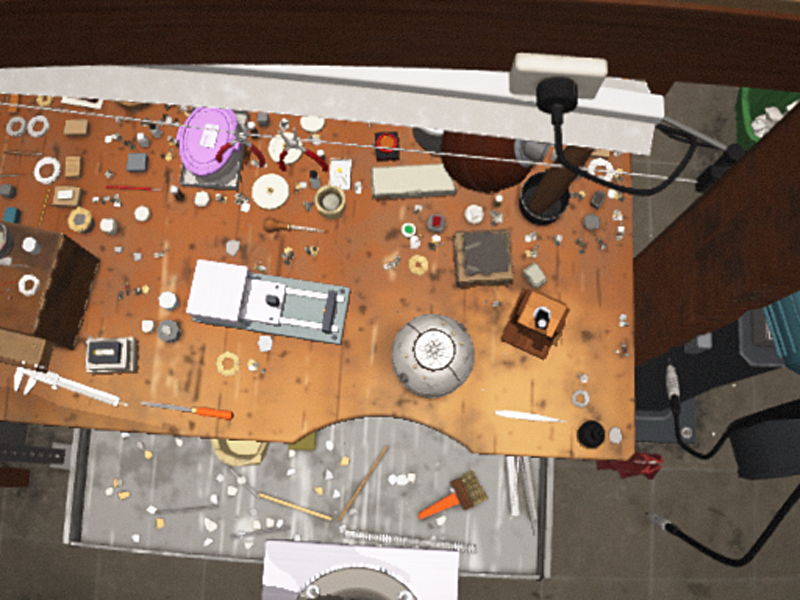

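View pics/side0b.png

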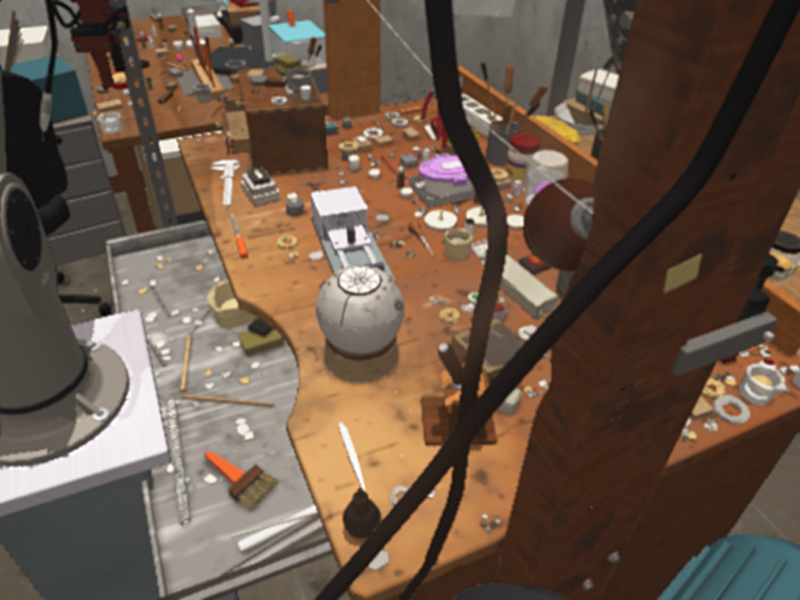

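The top view shows the slide at (190–350, 260–340) with the hood at its left (+y) end and the grip post near (273,300). The vice is at (433,355), and the holder with the probe at (538,322). The side view shows the same layout, with a cable partly hiding the holder. I'll enlarge both regions.

```bash
python3 - <<'E'
import cv2,numpy as np
im=cv2.imread('pics/top0.png')
a=cv2.resize(im[155:230,110:235],(800,480),interpolation=cv2.INTER_CUBIC) #6.4
b=cv2.resize(im[170:240,310:377],(574,600),interpolation=cv2.INTER_CUBIC) #8.57
cv2.imwrite('pics/a.png',a);cv2.imwrite('pics/b.png',b)
E
```

```text
(no output)
```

View pics/a.png

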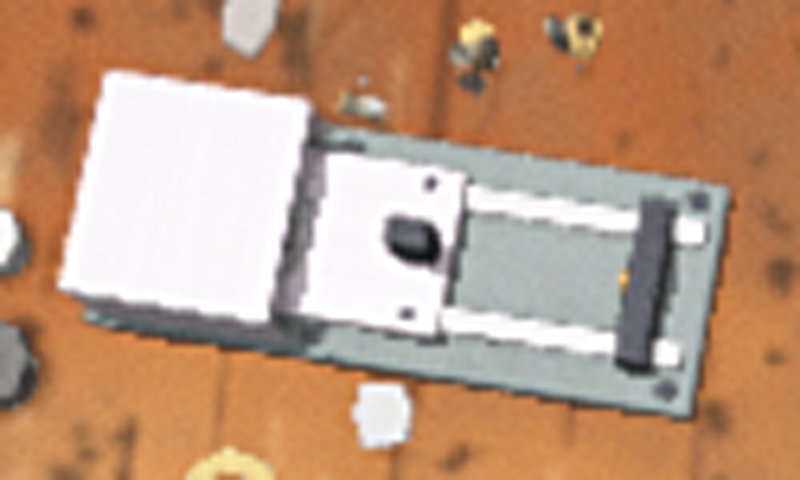

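View pics/b.png

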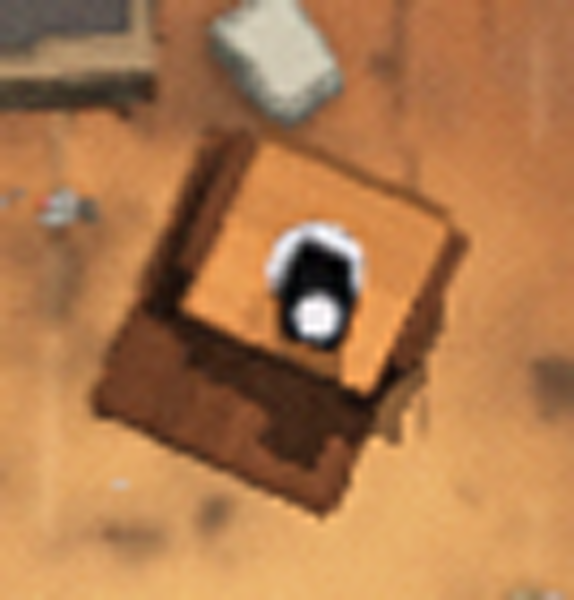

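The slide crop shows the hood top corners, base front corners, carriage plate front edge and post clearly. The holder crop shows the top-face corners (262,138), (450,235), (365,392), (182,302), the base edge (95,410)–(325,515) and the tail at (316,316). Next I fit the poses.

```bash
cat > fit.py <<'E'
from h import *
from scipy.optimize import least_squares
A=lambda p:np.array(p)/6.4+[110-.42,155-.42]
B=lambda p:np.array(p)/np.array([574/67,600/70])+[310-.44,170-.44]
def place(q,L): 
    c,s=np.cos(q[2]),np.sin(q[2]); L=np.array(L)
    return np.c_[q[0]+c*L[:,0]-s*L[:,1],q[1]+s*L[:,0]+c*L[:,1],L[:,2]]
def fit(L,px,q0):
    r=least_squares(lambda q:(proj('top',place(q,L))-px).ravel(),q0); 
    print(np.round(r.x,4),'resid px',np.round(r.fun.reshape(-1,2),1).tolist()); return r.x
L=np.array([[46,126,62],[46,40,62],[-46,40,62],[-46,126,62],[50,-130,12],[-50,-130,12]])/1e3
px=np.array([A(p) for p in [(107,72),(312,100),(275,322),(62,290),(728,187),(690,415)]])
S=fit(L,px,[.6,.2,0])
e=np.radians(25);c,s=np.cos(e),np.sin(e)
top=lambda x,y:[x*c/1e3,y/1e3,(82+x*s)/1e3]
L=[top(28,30),top(28,-30),top(-28,-30),top(-28,30),[-.05,.042,0.],[-.05,-.042,0.]]
px=np.array([B(p) for p in [(262,138),(450,235),(365,392),(182,302),(95,410),(325,515)]])
H=fit(L[:4],px[:4],[.6,-.2,-.4]);H=fit(L[:4]+L[4:],px,[.6,-.2,-.4])
def inS(w): 
    d=np.array(w[:2])-S[:2];c,s=np.cos(S[2]),np.sin(S[2]);return np.round([c*d[0]+s*d[1],-s*d[0]+c*d[1]],4)
E
cat > r.py <<'E'
from fit import *
for n,p,z in [('postTL',(385,222),.058),('post',(408,237),.058),('front1',(465,172),.026),('front2',(438,335),.026)]:
    w=atz('top',A(p),z);print(n,np.round(w,4),inS(w))
# predicted post top/bottom outline at y=+10mm-tr
for y in (.01,0,-.015):
  print(y,np.round((proj('top',place(S,[[a*.007,y+b*.01,z] for z in (.058,.026) for a,b in((1,1),(1,-1),(-1,-1),(-1,1))]))-[109.58,154.58])*6.4).tolist())
a=np.array([-s,0,c]); m=np.array([0,0,.082])
P=place(H,[m+a*.067,m+a*(.067-.0)]); t=place(H,[m+a*.001,m+a*.006,m+a*.069])
print('probe collar,tail px pred (crop b)',np.round((proj('top',t)-[309.56,169.56])*8.57).tolist(), 'tail world',t[2],t[0])
print('vice?',atz('top',np.array((435,350))*.64,.165))
E
python3 r.py
```

```text
[ 0.5412  0.1809 -0.0981] resid px [[0.2, -0.0], [-0.1, 0.3], [-1.2, -0.0], [-0.1, -0.0], [0.8, -0.6], [0.4, 0.3]]
[ 0.5329 -0.2684 -0.4205] resid px [[0.5, -0.1], [0.0, -0.7], [-0.3, 0.4], [-0.2, 0.3]]
[ 0.533  -0.2691 -0.3939] resid px [[0.4, 0.1], [0.2, -1.1], [0.3, 0.3], [0.2, 0.7], [-1.5, -0.6], [0.3, 0.6]]
postTL [0.5436 0.1822 0.058 ] [0.0023 0.0015]
post [0.5379 0.1723 0.058 ] [-0.0024 -0.0089]
front1 [0.5736 0.1569 0.026 ] [ 0.0346 -0.0207]
front2 [0.5045 0.1621 0.026 ] [-0.0347 -0.0223]
0.01 [[343.0, 204.0], [391.0, 211.0], [384.0, 245.0], [336.0, 237.0], [357.0, 222.0], [404.0, 229.0], [398.0, 262.0], [350.0, 254.0]]
0 [[367.0, 208.0], [415.0, 215.0], [409.0, 248.0], [360.0, 241.0], [380.0, 225.0], [427.0, 233.0], [421.0, 265.0], [374.0, 258.0]]
-0.015 [[403.0, 213.0], [451.0, 220.0], [445.0, 254.0], [396.0, 247.0], [416.0, 231.0], [463.0, 238.0], [457.0, 271.0], [409.0, 263.0]]
probe collar,tail px pred (crop b) [[317.0, 268.0], [317.0, 271.0], [317.0, 314.0]] tail world [ 0.50609966 -0.25790803  0.14453524] [ 0.53263741 -0.26893632  0.08290631]
vice? [ 0.45157358 -0.09687105  0.165     ]
```

Both fits are good: residuals are about 1 px, and the predicted probe tail (317,314) agrees with the one I read (316,316). The post sits at about slide y = -0.0095, which means carriage travel is about 0.0195. Next I compute the approach to the post.

```bash
cat > go.py <<'E'
from h import *
import contextlib,io
with contextlib.redirect_stdout(io.StringIO()):
    from fit import S,H,place,inS
def rotm(z,y): 
    z=np.array(z)/np.linalg.norm(z);y=np.array(y)-z*np.dot(z,y);y/=np.linalg.norm(y)
    return R.from_matrix(np.c_[np.cross(y,z),y,z])
def delta(p,Rt):
    s=robot.sense();R0=R.from_quat(s['ee_rot'])
    print('shift',np.round(R0.inv().apply(np.array(p)-s['eef_pos']),4),'rot',np.round((R0.inv()*Rt).as_rotvec(),4),'to',np.round(p,4),'q',np.round(s['qpos'],2),'F',np.round(s['contact_force'],1))
Rpost=rotm([0,0,-1],[np.cos(S[2]),np.sin(S[2]),0])
E
python3 -c "
from go import *
p=place(S,[[0,-.0095,.25]])[0];delta(p,Rpost)"
```

```text
shift [-0.4622 -0.3465 -0.0026] rot [-1.2000e-03  1.1000e-03  1.3591e+00] to [0.5402 0.1715 0.25  ] q [-1.37  0.48  0.02  1.56 -0.01  1.11 -0.08] F [-0.1  1.  -0.6]
```

The manual's scale: shifts go in units of 5 mm and turns go in units of 0.2 rad. Converting my numbers, -0.3 m is -60, -0.27 m is -54, 1.1 rad is 5.5.

>>> inch_along(motion={"rows": [[-6, -4.6, 0, 0, 0, 0.55, 0.06], [-12, -9, 0, 0, 0, 1.1, 0.06], [-18, -13.6, 0, 0, 0, 1.65, 0.06], [-24, -18, 0, 0, 0, 2.2, 0.06], [-30, -22.6, 0, 0, 0, 2.75, 0.06], [-36, -27, 0, 0, 0, 3.3, 0.06], [-42, -31.6, 0, 0, 0, 3.85, 0.06], [-48, -36, 0, 0, 0, 4.4, 0.06], [-54, -40.6, 0, 0, 0, 4.95, 0.06], [-60, -45, 0, 0, 0, 5.5, 0.06]]})

```text
time: 0.93
eef_pos: [0.4234, 0.3352, 0.2475]
ee_rot: [0.65, 0.76, -0.0, -0.0]
contact_force: [0.4, -0.6, -0.1]
gripper_width: 0.0607
gripper_force: 0.0
```

```bash
python3 -c "
from go import *
p=place(S,[[0,-.0095,.25]])[0];delta(p,Rpost)"
```

```text
shift [-0.1799  0.09   -0.0025] rot [-4.000e-04  1.000e-04  2.537e-01] to [0.5402 0.1715 0.25  ] q [-1.08  0.26  0.35  1.9  -0.11  1.   -0.52] F [ 0.4 -0.6 -0.1]
```

>>> inch_along(motion={"rows": [[-7, 3.6, 0, 0, 0, 0.25, 0.06], [-14, 7, 0, 0, 0, 0.5, 0.06], [-21, 10.6, 2, 0, 0, 0.75, 0.06], [-28, 14, 6, 0, 0, 1, 0.06], [-34, 17, 10, 0, 0, 1.27, 0.06], [-36, 18, 14, 0, 0, 1.27, 0.06], [-36, 18, 14, 0, 0, 1.27, 0.06], [-36, 18, 14, 0, 0, 1.27, 0.06]]})

```text
time: 1.6
eef_pos: [0.5399, 0.1732, 0.1766]
ee_rot: [0.74, 0.673, -0.001, -0.0]
contact_force: [0.0, 0.4, 0.4]
gripper_width: 0.0601
gripper_force: 0.0
```

```bash
python3 -c "
from go import *
p=place(S,[[0,-.0095,.058]])[0];delta(p,Rpost)
s,im=snap('wrist','w1.png')
print(np.round(proj('wrist',place(S,[[a*.007,-.0095+b*.01,.058]for a,b in((1,1),(1,-1),(-1,-1),(-1,1))]),s)).tolist())
"
```

```text
shift [-0.0015  0.0008  0.1186] rot [-0.0025  0.0016  0.0037] to [0.5402 0.1715 0.058 ] q [-0.78  0.41  0.45  1.91 -0.23  0.88 -0.3 ] F [0.  0.4 0.4]
[[267.0, 181.0], [266.0, 204.0], [250.0, 204.0], [250.0, 181.0]]
```

View pics/w1.png

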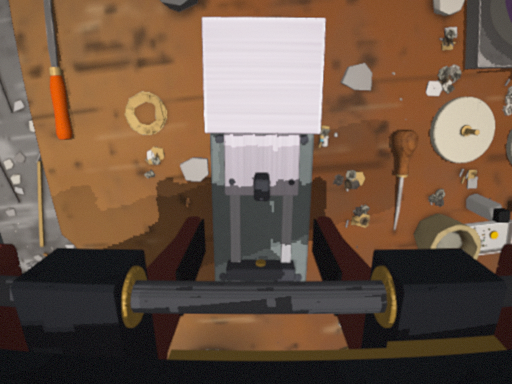

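The wrist view shows the post at about (262,185), within 3–5 px of the prediction, clear of the hood and between the open fingers. I descend and pinch it.

In the tool's units: 0.06 m is 12, 0.117 m is 23.4.

>>> inch_along(motion={"rows": [[0.2, 0, 6, 0, 0, 0, 0.06], [0.2, 0, 12, 0, 0, 0, 0.06], [0.2, 0, 18, 0, 0, 0, 0.06], [0.2, 0, 21.4, 0, 0, 0, 0.06], [0.2, 0, 23.4, 0, 0, 0, 0.06], [0.2, 0, 23.4, 0, 0, 0, 0.06], [0.2, 0, 23.4, 0, 0, 0, 0.0], [0.2, 0, 23.4, 0, 0, 0, 0.0], [0.2, 0, 23.4, 0, 0, 0, 0.0], [0.2, 0, 23.4, 0, 0, 0, 0.0]]})

```text
time: 2.48
eef_pos: [0.5414, 0.1753, 0.0619]
ee_rot: [0.739, 0.674, 0.001, 0.0]
contact_force: [0.8, 0.9, -0.5]
gripper_width: 0.0367
gripper_force: 0.0
```

>>> inch_along(motion={"rows": [[0, 0, 0, 0, 0, 0, 0], [0, 0, 0, 0, 0, 0, 0], [0, 0, 0, 0, 0, 0, 0], [0, 0, 0, 0, 0, 0, 0]]})

```text
time: 2.82
eef_pos: [0.5424, 0.1748, 0.061]
ee_rot: [0.74, 0.673, 0.001, 0.001]
contact_force: [5.1, -0.4, -1.2]
gripper_width: 0.0137
gripper_force: 30.0
```

```bash
python3 -c "
from go import *
p=place(S,[[0,-.08,.058]])[0];delta(p,Rpost);print(inS(robot.sense()['eef_pos']))"
```

```text
shift [-0.074  -0.0021  0.003 ] rot [ 0.0035 -0.0007  0.0041] to [0.5333 0.1013 0.058 ] q [-0.7   0.58  0.37  1.97 -0.33  0.65 -0.22] F [ 5.1 -0.4 -1.2]
[ 0.0018 -0.006 ]
```

In the tool's units: -0.068 m is -13.6, -0.064 m is -12.8.

>>> inch_along(motion={"rows": [[-2, 0.2, 0, 0, 0, 0, 0], [-4, 0.2, 0, 0, 0, 0, 0], [-6, 0.2, 0, 0, 0, 0, 0], [-8, 0.2, 0, 0, 0, 0, 0], [-10, 0.2, 0, 0, 0, 0, 0], [-11.6, 0.2, 0, 0, 0, 0, 0], [-12.8, 0.2, 0, 0, 0, 0, 0], [-13.6, 0.2, 0, 0, 0, 0, 0], [-13.6, 0.2, 0, 0, 0, 0, 0]]})

```text
time: 3.57
eef_pos: [0.5353, 0.105, 0.061]
ee_rot: [0.74, 0.673, -0.0, 0.0]
contact_force: [-0.7, 0.2, 7.5]
gripper_width: 0.0137
gripper_force: 30.0
```

```bash
python3 -c "
from go import *
print(inS(robot.sense()['eef_pos']))"
```

```text
[ 0.0016 -0.0761]
```

>>> inch_along(motion={"rows": [[-0.6, 0, 0, 0, 0, 0, 0], [-1.2, 0, 0, 0, 0, 0, 0], [-1.2, 0, 0, 0, 0, 0, 0]]})

```text
time: 3.82
eef_pos: [0.5351, 0.1035, 0.061]
ee_rot: [0.739, 0.674, 0.001, -0.001]
contact_force: [1.0, 10.1, 4.2]
gripper_width: 0.0137
gripper_force: 30.0
```

```bash
python3 -c "
from go import *
print(inS(robot.sense()['eef_pos']))"
```

```text
[ 0.0016 -0.0777]
```

In the tool's units: -0.006 m is -1.2, -0.003 m is -0.6.

>>> inch_along(motion={"rows": [[-0.6, 0, 0, 0, 0, 0, 0], [-1.2, 0, 0, 0, 0, 0, 0], [-1.2, 0, 0, 0, 0, 0, 0], [-1.2, 0, 0, 0, 0, 0, 0]]})

```text
time: 4.15
eef_pos: [0.5351, 0.1029, 0.061]
ee_rot: [0.737, 0.676, 0.003, -0.002]
contact_force: [2.4, 22.4, -0.7]
gripper_width: 0.0139
gripper_force: 30.1
```

```bash
python3 -c "
from go import *
print(inS(robot.sense()['eef_pos']))"
```

```text
[ 0.0016 -0.0783]
```

The carriage is hard against the stop: 22 N with no further motion. I unload, release and lift.

>>> inch_along(motion={"rows": [[1, 0, 0, 0, 0, 0, 0], [1.6, 0, 0, 0, 0, 0, 0], [1.6, 0, 0, 0, 0, 0, 0], [1.6, 0, 0, 0, 0, 0, 0.07], [1.6, 0, 0, 0, 0, 0, 0.07], [1.6, 0, 0, 0, 0, 0, 0.07], [1.6, 0, -4, 0, 0, 0, 0.07], [1.6, 0, -10, 0, 0, 0, 0.07], [1.6, 0, -18, 0, 0, 0, 0.07], [1.6, 0, -26, 0, 0, 0, 0.07]]})

```text
time: 4.98
eef_pos: [0.5336, 0.1018, 0.1909]
ee_rot: [0.74, 0.673, -0.002, -0.0]
contact_force: [0.8, -0.4, 0.5]
gripper_width: 0.0572
gripper_force: 0.0
```

```bash
cat >> go.py <<'E'
e=np.radians(25);yh=H[2]
ax=np.array([-np.sin(e)*np.cos(yh),-np.sin(e)*np.sin(yh),np.cos(e)])
mouth=np.array([H[0],H[1],.082])
Rpr=rotm(-ax,[np.sin(yh),-np.cos(yh),0])   # tool y = -holder y
def ptcp(zp,play=0): return mouth+ax*(zp-.060+.006)  # TCP with grasp point at probe z=zp
E
python3 -c "
from go import *
s,im=snap('top','top2.png');a=cv2.resize(im[155:230,110:235],(800,480),interpolation=cv2.INTER_CUBIC);cv2.imwrite('pics/a2.png',a)
print(inS(s['eef_pos']),s['gripper_width'])
p=ptcp(.17);print(ptcp(.098));delta(p,Rpr)
delta(p+[0,0,.08],Rpr)"
```

```text
[ 0.0002 -0.0795] 0.05718583737873431
[ 0.51585618 -0.26196255  0.12187754]
shift [-0.3558 -0.0169  0.0104] rot [-0.4046  0.2912  1.8358] to [ 0.4878 -0.2503  0.1871] q [-0.68  0.34  0.48  1.94 -0.2   0.89 -0.2 ] F [2.6 0.4 3.6]
shift [-0.3556 -0.0162 -0.0696] rot [-0.4046  0.2912  1.8358] to [ 0.4878 -0.2503  0.2671] q [-0.68  0.34  0.48  1.94 -0.2   0.89 -0.2 ] F [2.6 0.4 3.6]
```

>>> inch_along(motion={"rows": [[-2, 0, -8, -0.125, 0.09, 0.575, 0.06], [-7, -0.4, -14, -0.25, 0.18, 1.15, 0.06], [-12, -0.6, -16, -0.375, 0.27, 1.725, 0.06], [-17, -0.8, -16, -0.5, 0.36, 2.3, 0.06], [-22, -1, -16, -0.625, 0.45, 2.875, 0.06], [-27, -1.2, -16, -0.75, 0.54, 3.45, 0.06], [-32, -1.6, -16, -0.875, 0.63, 4.025, 0.06], [-37, -2, -16, -1, 0.72, 4.6, 0.06], [-42, -2, -16, -1.125, 0.81, 5.175, 0.06], [-47, -2, -16, -1.25, 0.9, 5.75, 0.06]]})

```text
time: 5.87
eef_pos: [0.5019, -0.1318, 0.27]
ee_rot: [0.977, 0.154, 0.142, 0.03]
contact_force: [0.2, 0.4, 0.9]
gripper_width: 0.0598
gripper_force: 0.0
```

```bash
python3 -c "
from go import *
p=ptcp(.17);
delta(p+[0,0,.04],Rpr)"
```

```text
shift [-0.0611  0.1042  0.0387] rot [-0.1482  0.1209  0.6831] to [ 0.4878 -0.2503  0.2271] q [-0.61  0.04  0.8   2.13 -0.1   0.7  -1.  ] F [0.2 0.4 0.9]
```

View pics/a2.png

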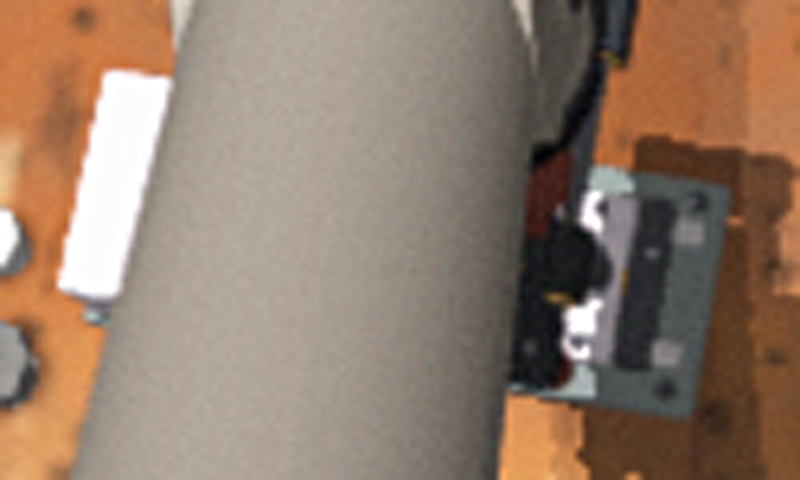

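The arm hides the blank in this picture, but the carriage edge sits at the stop's yellow bumper, near (622,280). On to the probe.

In the tool's units: 0.104 m is 20.8, 0.087 m is 17.4, 0.683 rad is 3.415.

>>> inch_along(motion={"rows": [[-2, 3.4, 1.2, -0.125, 0.1, 0.57, 0.06], [-4, 7, 2.6, -0.25, 0.2, 1.14, 0.06], [-6, 10.4, 3.8, -0.375, 0.3, 1.71, 0.06], [-8, 14, 5.2, -0.5, 0.4, 2.28, 0.06], [-10, 17.4, 6.6, -0.625, 0.5, 2.85, 0.06], [-12.2, 20.8, 7.8, -0.74, 0.605, 3.415, 0.06], [-12.2, 20.8, 7.8, -0.74, 0.605, 3.415, 0.06], [-12.2, 20.8, 7.8, -0.74, 0.605, 3.415, 0.06]]})

```text
time: 6.53
eef_pos: [0.4885, -0.2489, 0.2267]
ee_rot: [0.958, -0.188, 0.211, 0.043]
contact_force: [0.5, 0.2, -0.0]
gripper_width: 0.0599
gripper_force: 0.0
```

```bash
python3 -c "
from go import *
delta(ptcp(.17),Rpr)
s,im=snap('wrist','w2.png')
cv2.imwrite('pics/w2c.png',im)
for z in (.129,.133): print(proj('wrist',[mouth+ax*(z-.06)],s))
q=np.array([np.cos(yh),np.sin(yh),0]);v=np.array([-np.sin(yh),np.cos(yh),0]);u=np.cross(v,ax)
print(np.round(proj('wrist',[mouth+ax*.069+u*a+v*b for a,b in((.009,.009),(.009,-.009),(-.009,-.009),(-.009,.009))],s)).tolist())
"
```

```text
shift [-0.0168  0.0014  0.0358] rot [-0.0006  0.0025  0.0072] to [ 0.4878 -0.2503  0.1871] q [-0.48  0.14  0.91  2.23 -0.3   0.41 -1.3 ] F [ 0.5  0.2 -0. ]
[[261.67568998 225.53193318]]
[[261.72232952 227.5878294 ]]
[[250.0, 214.0], [274.0, 214.0], [273.0, 237.0], [250.0, 237.0]]
```

View pics/w2c.png

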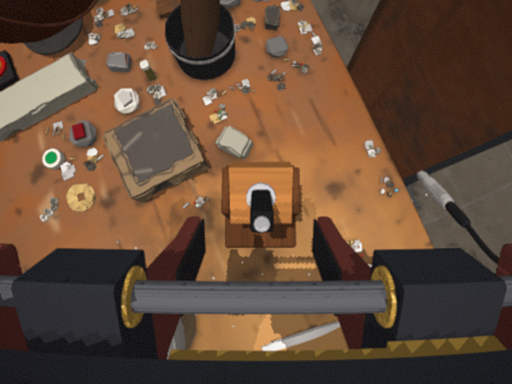

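The tail is at (262,223), within 3 px of the prediction, and lies midway between the fingers with the holder square to the tool. I descend along the axis and grip.

>>> inch_along(motion={"rows": [[-3.36, 0.28, 4, 0, 0.0125, 0.035, 0.06], [-3.36, 0.28, 7.2, 0, 0.0125, 0.035, 0.06], [-3.36, 0.28, 12, 0, 0.0125, 0.035, 0.06], [-3.36, 0.28, 16, 0, 0.0125, 0.035, 0.06], [-3.36, 0.28, 20, 0, 0.0125, 0.035, 0.06], [-3.36, 0.28, 21.6, 0, 0.0125, 0.035, 0.06], [-3.36, 0.28, 21.6, 0, 0.0125, 0.035, 0.06], [-3.36, 0.28, 21.6, 0, 0.0125, 0.035, 0.06]]})

```text
time: 7.25
eef_pos: [0.5179, -0.2607, 0.1228]
ee_rot: [0.957, -0.19, 0.214, 0.041]
contact_force: [0.3, -0.8, 0.1]
gripper_width: 0.06
gripper_force: 0.0
```

```bash
python3 -c "
from go import *
delta(ptcp(.098),Rpr)"
```

```text
shift [-0.0017  0.0019  0.0002] rot [-0.0031 -0.0023  0.0013] to [ 0.5159 -0.262   0.1219] q [-0.    0.37  0.42  2.23 -0.82  0.19 -0.82] F [ 0.3 -0.8  0.1]
```

>>> inch_along(motion={"rows": [[0, 0, 0, 0, 0, 0, 0], [0, 0, 0, 0, 0, 0, 0], [0, 0, 0, 0, 0, 0, 0], [0, 0, 0, 0, 0, 0, 0], [0, 0, 0, 0, 0, 0, 0], [0, 0, 0, 0, 0, 0, 0]]})

```text
time: 7.75
eef_pos: [0.5177, -0.2611, 0.1229]
ee_rot: [0.957, -0.191, 0.214, 0.042]
contact_force: [-0.2, -0.9, -0.3]
gripper_width: 0.0231
gripper_force: 0.0
```

```bash
python3 -c "
from go import *
delta(ptcp(.098),Rpr)"
```

```text
shift [-0.0017  0.0015  0.0004] rot [-0.0023 -0.003  -0.0002] to [ 0.5159 -0.262   0.1219] q [-0.    0.37  0.42  2.23 -0.83  0.19 -0.82] F [-0.2 -0.9 -0.3]
```

>>> inch_along(motion={"rows": [[0, 0, 0, 0, 0, 0, 0], [0, 0, 0, 0, 0, 0, 0], [0, 0, 0, 0, 0, 0, 0], [0, 0, 0, 0, 0, 0, 0]]})

```text
time: 8.08
eef_pos: [0.5172, -0.2623, 0.1228]
ee_rot: [0.957, -0.192, 0.214, 0.042]
contact_force: [-2.5, -4.8, 0.1]
gripper_width: 0.0178
gripper_force: 30.0
```

>>> inch_along(motion={"rows": [[0, 0, -1, 0, 0, 0, 0], [0, 0, -3, 0, 0, 0, 0], [0, 0, -5.4, 0, 0, 0, 0], [0, 0, -8, 0, 0, 0, 0], [0, 0, -11, 0, 0, 0, 0], [0, 0, -14, 0, 0, 0, 0], [0, 0, -15, 0, 0, 0, 0], [0, 0, -15, 0, 0, 0, 0]]})

```text
time: 8.75
eef_pos: [0.4883, -0.2481, 0.1913]
ee_rot: [0.957, -0.19, 0.214, 0.041]
contact_force: [0.9, 0.9, -1.0]
gripper_width: 0.0179
gripper_force: 30.0
```

```bash
cat >> go.py <<'E'
def blank(t=.09): return place(S,[[.0016,.01-t+.07,.032]])[0]
def tip(s,zg=.098): # nominal probe point
    return np.array(s['eef_pos'])+R.from_quat(s['ee_rot']).apply([0,0,.006+zg])
Rup=lambda ang:rotm([0,0,-1],[np.cos(ang),np.sin(ang),0])
E
python3 -c "
from go import *
s=robot.sense();print(tip(s),blank(),s['gripper_width'])
y=R.from_quat(s['ee_rot']).apply([0,1,0]);print(np.arctan2(y[1],y[0]))
for a in (-1.964,-1.2,-.7): delta(blank()+[-.06,-.04,.29-.032],Rup(a))"
```

```text
[ 0.52927188 -0.26464768  0.09714553] [0.54177186 0.17081593 0.032     ] 0.01789734682493887
-1.9624759451283322
shift [-0.0949 -0.3481 -0.1523] rot [-0.0039 -0.4393  0.0007] to [0.4818 0.1308 0.29  ] q [-0.37  0.21  0.82  2.27 -0.54  0.33 -1.08] F [ 0.9  0.9 -1. ]
shift [-0.0949 -0.3481 -0.1523] rot [ 0.1641 -0.4191 -0.7507] to [0.4818 0.1308 0.29  ] q [-0.37  0.21  0.82  2.27 -0.54  0.33 -1.08] F [ 0.9  0.9 -1. ]
shift [-0.0949 -0.3481 -0.1523] rot [ 0.274  -0.3813 -1.2418] to [0.4818 0.1308 0.29  ] q [-0.37  0.21  0.82  2.27 -0.54  0.33 -1.08] F [ 0.9  0.9 -1. ]
```

```bash
python3 -c "
from go import *
delta([.49,-.235,.30],Rup(-1.962));print(robot.get_calibration('wrist')['T_tool_cam'])"
```

```text
shift [ 0.0432 -0.0131 -0.0998] rot [-0.0034 -0.4393 -0.0013] to [ 0.49  -0.235  0.3  ] q [-0.37  0.21  0.82  2.27 -0.54  0.33 -1.08] F [ 0.9  0.9 -1. ]
[[-8.33082029e-04  9.65155925e-01  2.61674122e-01  7.23804316e-02]
 [ 9.99999256e-01  5.70807039e-04  1.07830156e-03 -7.69974850e-04]
 [ 8.91363709e-04  2.61674826e-01 -9.65155682e-01 -1.37394593e-01]
 [ 0.00000000e+00  0.00000000e+00  0.00000000e+00  1.00000000e+00]]
```

In the tool's units: -0.1 m is -20, -0.085 m is -17, -0.439 rad is -2.195.

>>> inch_along(motion={"rows": [[1, -0.4, -4, 0, 0, 0, 0], [2.4, -0.8, -9, 0, -0.4, 0, 0], [4, -1.2, -14, 0, -0.8, 0, 0], [5.6, -1.6, -17, 0, -1.2, 0, 0], [7, -2, -20, 0, -1.6, 0, 0], [8.6, -2.6, -20, 0, -2, 0, 0], [8.6, -2.6, -20, -0.015, -2.195, 0, 0], [8.6, -2.6, -20, -0.015, -2.195, 0, 0]]})

```text
time: 9.42
eef_pos: [0.4918, -0.2353, 0.2986]
ee_rot: [0.981, -0.194, -0.001, 0.001]
contact_force: [0.2, -0.8, -2.4]
gripper_width: 0.0177
gripper_force: 30.0
```

```bash
python3 -c "
from go import *
delta([.541,.171,.29],Rup(-1.2));s=robot.sense();print(proj('wrist',[tip(s)],s))"
```

```text
shift [-0.1094 -0.3944  0.0079] rot [ 0.0015  0.0028 -0.762 ] to [0.541 0.171 0.29 ] q [-0.49  0.33  1.04  1.85 -0.31  1.14 -1.3 ] F [ 0.2 -0.8 -2.4]
[[259.70557125 195.59388277]]
```

In the tool's units: -0.31 m is -62, -0.29 m is -58, -0.6 rad is -3.

>>> inch_along(motion={"rows": [[-1.2, -4.4, 0, 0, 0, -0.2, 0], [-2.8, -10, 0, 0, 0, -0.5, 0], [-4.8, -17, 0, 0, 0, -0.85, 0], [-6.6, -24, 0, 0, 0, -1.2, 0], [-8.6, -31, 0, 0, 0, -1.55, 0], [-10.6, -38, 0, 0, 0, -1.9, 0], [-12.6, -45, 0, 0, 0, -2.25, 0], [-14.4, -52, 0, 0, 0, -2.55, 0], [-16, -58, 0, 0, 0, -2.85, 0], [-17, -62, 0, 0, 0, -3, 0]]})

```text
time: 10.25
eef_pos: [0.5293, 0.0868, 0.2983]
ee_rot: [0.994, 0.106, -0.0, -0.001]
contact_force: [-0.1, 0.6, -0.5]
gripper_width: 0.0179
gripper_force: 30.0
```

```bash
python3 -c "
from go import *
delta([.541,.171,.22],Rup(-1.2));s=robot.sense();print(proj('wrist',[tip(s)],s))
s,im=snap('wrist','w3.png');print(proj('wrist',[blank()],s),s['eef_pos'],s['gripper_width'])"
```

```text
shift [ 0.0293 -0.0797  0.0784] rot [-0.0013  0.0005 -0.1579] to [0.541 0.171 0.22 ] q [-0.98  0.25  0.85  1.87 -0.21  1.11 -1.41] F [-0.1  0.6 -0.5]
[[258.94576938 196.17042258]]
[[197.12890285 137.24316192]] [0.52929847 0.08683508 0.29830855] 0.017887660935198526
```

View pics/w3.png

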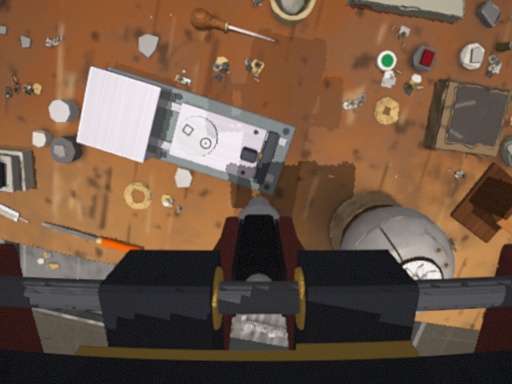

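The blank is out, centred near (197,138) as predicted. The ring mark with its dot is at about (206,143), the square at (188,130), and the probe's nose ends near (260,197), where the tip was predicted.

```bash
python3 - <<'E'
from h import *
im=cv2.imread('pics/w3.png')
cv2.imwrite('pics/w3c.png',cv2.resize(im[110:220,165:285],(654,600),interpolation=cv2.INTER_CUBIC))
E
```

```text
(no output)
```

View pics/w3c.png

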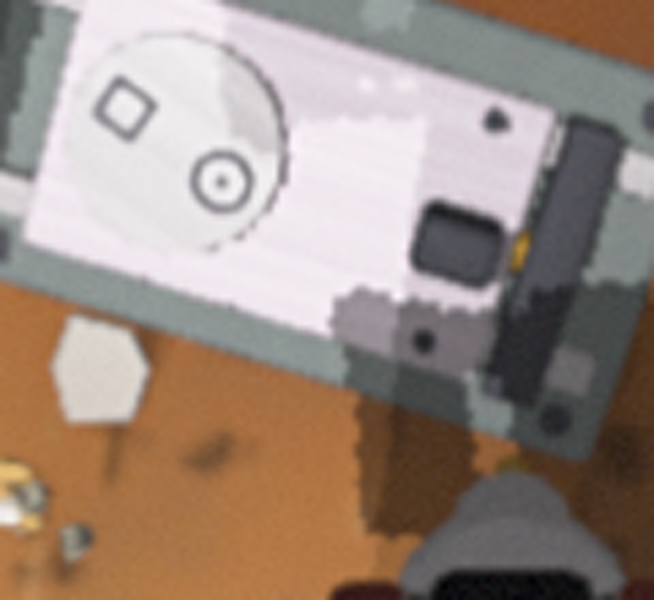

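The crop shows the ring's centre dot at crop (222,182), i.e. image (205.3,143.0), and the brass tip just visible at crop (512,465), i.e. (258.5,194.9). That is 1 px from the predicted tip.

```bash
python3 - <<'E'
from go import *
c=robot.get_calibration('wrist')
s=robot.sense()
r=atz('wrist',(205.3,143.0),.032,s);q=atz('wrist',(125/5.45+164.6,107/5.45+109.6),.032,s)
print('ring',r,'sq',q,'dist',np.linalg.norm(r-q),inS(r),inS((r+q)/2))
t=atz('wrist',(258.5,194.9),tip(s)[2],s);print('tip offset seen',t-tip(s))
delta(np.r_[r[:2],.032+.104+.03],Rup(-1.2))
E
```

```text
ring [0.53699072 0.16284499 0.032     ] sq [0.54949462 0.18821692 0.032     ] dist 0.028285730697247734 [-0.0024 -0.0184] [ 0.0026 -0.0052]
tip offset seen [0.00096233 0.00057292 0.        ]
shift [ 0.0226 -0.0691  0.1323] rot [-0.0017  0.0003 -0.1534] to [0.537  0.1628 0.166 ] q [-0.98  0.26  0.85  1.86 -0.22  1.12 -1.41] F [ 0.9  4.1 -1.6]
```

>>> inch_along(motion={"rows": [[1, -3, 2, 0, 0, -0.15, 0], [2.2, -7, 7, 0, 0, -0.4, 0], [3.4, -11, 13, 0, 0, -0.6, 0], [4.4, -13.4, 19, 0, 0, -0.765, 0], [4.52, -13.8, 24, -0.005, 0, -0.765, 0], [4.52, -13.8, 26.4, -0.005, 0, -0.765, 0], [4.52, -13.8, 26.4, -0.005, 0, -0.765, 0], [4.52, -13.8, 26.4, -0.005, 0, -0.765, 0]]})

```text
time: 10.97
eef_pos: [0.5382, 0.1533, 0.1671]
ee_rot: [0.984, 0.177, -0.0, 0.001]
contact_force: [0.5, -0.5, -0.1]
gripper_width: 0.018
gripper_force: 30.0
```

```bash
python3 - <<'E'
from go import *
s,im=snap('wrist','w4.png')
print(tip(s),proj('wrist',[tip(s),[.537,.1628,.032]],s),s['gripper_width'])
cv2.imwrite('pics/w4c.png',cv2.resize(im[150:250,210:310],(600,600),interpolation=cv2.INTER_CUBIC))
E
```

```text
[0.53821147 0.1529672  0.06312929] [[258.72016414 196.23671332]
 [247.86948063 183.76111764]] 0.017981823310728014
```

View pics/w4c.png

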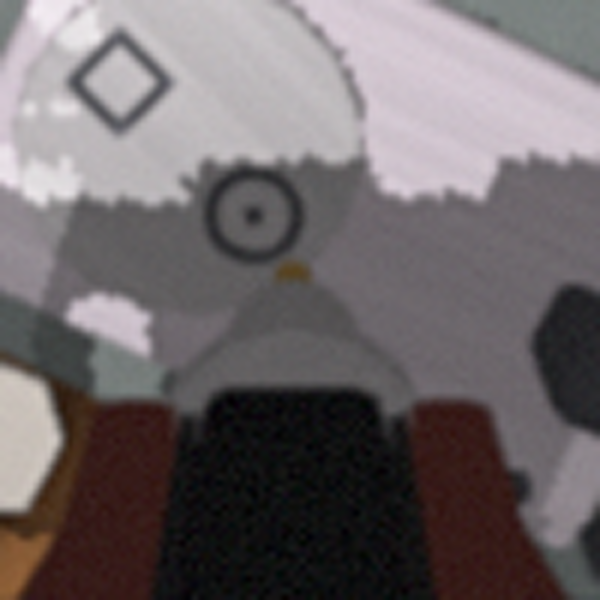

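The ring dot is at crop (254,215), about (251.9,185.4). The brass tip is at crop (293,268), about (258.5,194.3). The measured TCP y is 1 cm short of the command, so the arm was probably still moving; I settle and re-measure.

>>> inch_along(motion={"rows": [[0, 0, 0, 0, 0, 0, 0], [0, 0, 0, 0, 0, 0, 0]]})

```text
time: 11.18
eef_pos: [0.5392, 0.1546, 0.1686]
ee_rot: [0.984, 0.178, 0.001, 0.0]
contact_force: [0.0, -0.1, -1.1]
gripper_width: 0.018
gripper_force: 30.0
```

```bash
python3 - <<'E'
from go import *
s,im=snap('wrist','w5.png');s2=robot.sense();print(s['eef_pos'],s2['eef_pos'],s['qpos'])
# ring: detect hough near
g=cv2.cvtColor(im,cv2.COLOR_BGR2GRAY)
big=cv2.resize(g[160:215,220:300],None,fx=6,fy=6,interpolation=cv2.INTER_CUBIC)
c=cv2.HoughCircles(big,cv2.HOUGH_GRADIENT,1,60,param1=80,param2=20,minRadius=35,maxRadius=60)
print(None if c is None else [( (x+.5)/6-.5+220,(y+.5)/6-.5+160,r/6) for x,y,r in c[0]])
r=None
if c is not None:
    x,y,_=c[0][0];r=atz('wrist',((x+.5)/6-.5+220,(y+.5)/6-.5+160),.032,s);print('ring',r,inS(r))
print(proj('wrist',[tip(s)],s))
E
```

```text
[0.53916253 0.15458873 0.16864112] [0.53896993 0.15475375 0.16841383] [-0.92737882  0.45637524  0.69914052  1.94390162 -0.37809994  0.87211709
 -1.24437449]
None
[[258.71843773 196.23898028]]
```

That was my tenth picture, so I track the ring in code from here, by template matching from the position I read in w4.

```bash
cat > track.py <<'E'
from go import *
def ringpx(im,ref='pics/w4.png',c=(251.9,185.4)):
    # find the ring as dark closed contour: match synthetic ring+dot, radius from w4 (7.6px), scaled
    g=cv2.cvtColor(im,cv2.COLOR_BGR2GRAY);g=cv2.resize(g[140:215,210:300],None,fx=4,fy=4,interpolation=cv2.INTER_CUBIC)
    best=None
    for rr in (27,29,31,33,35):
        T=np.full((2*rr+9,2*rr+9),170,np.uint8);k=rr+4
        cv2.circle(T,(k,k),rr-2,40,5);cv2.circle(T,(k,k),5,40,-1);T=cv2.GaussianBlur(T,(7,7),0)
        m=cv2.matchTemplate(g,T,cv2.TM_CCOEFF_NORMED);_,v,_,p=cv2.minMaxLoc(m)
        if best is None or v>best[0]: best=(v,rr/4,(p[0]+k+.5)/4-.5+210,(p[1]+k+.5)/4-.5+140)
    return best
E
python3 - <<'E'
from track import *
print(ringpx(cv2.imread('pics/w4.png')))
s,im=snap('wrist','w6.png');b=ringpx(im);print(b)
r=atz('wrist',b[2:],.032,s);print('ring',r,'pose',s['eef_pos'])
t=tip(s);print('nominal tip',t,'seen',atz('wrist',(258.5,195),t[2],s))
delta(np.r_[r[:2],.168],Rup(-1.2))
E
```

```text
(0.8838135004043579, 7.75, 251.875, 185.625)
(0.9034318327903748, 7.75, 253.375, 186.875)
ring [0.53672686 0.15889906 0.032     ] pose [0.53896993 0.15475375 0.16841383]
nominal tip [0.53918792 0.15470833 0.06441406] seen [0.54009495 0.15523406 0.06441406]
shift [-0.0005 -0.0045  0.0002] rot [ 0.0011 -0.0014 -0.0123] to [0.5367 0.1589 0.168 ] q [-0.93  0.46  0.7   1.94 -0.38  0.87 -1.24] F [-0.2 -0.7 -0.9]
```

The ring is at (0.5367,0.1589), which fits the carriage being at its stop. I shift over it, lower to about 10 mm above, and check again.

The manual's scale: shifts go in units of 5 mm and turns go in units of 0.2 rad. Converting my numbers, 0.022 m is 4.4, 0.018 m is 3.6, -0.012 rad is -0.06.

>>> inch_along(motion={"rows": [[-0.12, -0.6, 1, 0, 0, 0, 0], [-0.12, -0.9, 2.4, 0.005, -0.005, -0.06, 0], [-0.12, -0.9, 3.6, 0.005, -0.005, -0.06, 0], [-0.12, -0.9, 4.4, 0.005, -0.005, -0.06, 0], [-0.12, -0.9, 4.4, 0.005, -0.005, -0.06, 0], [-0.12, -0.9, 4.4, 0.005, -0.005, -0.06, 0]]})

```text
time: 11.78
eef_pos: [0.5358, 0.1586, 0.1446]
ee_rot: [0.983, 0.184, -0.001, 0.001]
contact_force: [0.1, -0.3, -1.0]
gripper_width: 0.0179
gripper_force: 30.0
```

```bash
python3 - <<'E'
from track import *
s,im=snap('wrist','w7.png');b=ringpx(im);print(b)
r=atz('wrist',b[2:],.032,s);print('ring',r,'pose',s['eef_pos'])
t=tip(s);print('nominal tip',t,proj('wrist',[t],s))
# brass pixels
hsv=cv2.cvtColor(im,cv2.COLOR_BGR2HSV)[175:215,240:280]
m=((hsv[...,0]>10)&(hsv[...,0]<35)&(hsv[...,1]>110)&(hsv[...,2]>40))
ys,xs=np.nonzero(m);print('brass',len(xs),xs.min()+240,xs.max()+240,ys.min()+175,ys.max()+175) if len(xs) else print('none')
delta(np.r_[r[:2],.146],Rup(-1.2))
E
```

```text
(0.7865979075431824, 8.25, 258.625, 191.875)
ring [0.5366532  0.15892276 0.032     ] pose [0.53580613 0.15863055 0.14460446]
nominal tip [0.53558694 0.1584476  0.04060485] [[258.6991428  196.23763433]]
brass 7 257 260 194 195
shift [ 0.0006 -0.     -0.0011] rot [ 0.0008  0.0019 -0.0002] to [0.5367 0.1589 0.146 ] q [-0.91  0.49  0.67  1.96 -0.4   0.83 -1.22] F [-0.1  0.8 -0.5]
```

```bash
cat > avg.py <<'E'
from go import *
F=[];P=[]
for i in range(12):
    robot.read_camera('side');s=robot.sense();F.append(s['contact_force']);P.append(s['eef_pos'])
F=np.array(F);print('F',F.mean(0).round(2),'sem',(F.std(0)/np.sqrt(12)).round(2),'P',np.mean(P,0).round(4),'tip0',tip(s).round(4),'tilt',R.from_quat(s['ee_rot']).apply([0,0,1]).round(4),'t',s['time'])
E
```

>>> inch_along(motion={"rows": [[0.16, 0, 0.6, 0.004, 0.0095, 0, 0], [0.16, 0, 0.6, 0.004, 0.0095, 0, 0], [0.16, 0, 0.6, 0.004, 0.0095, 0, 0]]})

```text
time: 12.08
eef_pos: [0.5368, 0.1591, 0.1421]
ee_rot: [0.983, 0.184, 0.0, -0.0]
contact_force: [-0.4, 0.1, -1.9]
gripper_width: 0.0179
gripper_force: 30.0
```

```bash
python3 avg.py
```

```text
F [-0.05  0.03 -1.1 ] sem [0.14 0.14 0.16] P [0.5368 0.1592 0.1422] tip0 [0.5368 0.1592 0.0381] tilt [ 2.e-04  3.e-04 -1.e+00] t 12.6833
```

>>> inch_along(motion={"rows": [[0, 0, 0.6, 0, 0, 0, 0], [0, 0, 1.2, 0, 0, 0, 0], [0, 0, 1.6, 0, 0, 0, 0], [0, 0, 1.6, 0, 0, 0, 0]]})

```text
time: 13.02
eef_pos: [0.5368, 0.1592, 0.1337]
ee_rot: [0.983, 0.184, 0.0, -0.0]
contact_force: [0.8, 0.0, 1.0]
gripper_width: 0.0181
gripper_force: 30.0
```

```bash
python3 avg.py
```

```text
F [-0.32  0.49  0.46] sem [0.15 0.11 0.1 ] P [0.5368 0.1592 0.1341] tip0 [0.5369 0.1592 0.0301] tilt [ 3.e-04  3.e-04 -1.e+00] t 13.6167
```

Baseline is -1.1 N, so contact force is now about 1.56 N, or 2.2 mm of tip travel; the geometry gives 1.9 mm. I go 4 mm further.

>>> inch_along(motion={"rows": [[0, 0, 0.4, 0, 0, 0, 0], [0, 0, 0.8, 0, 0, 0, 0], [0, 0, 0.8, 0, 0, 0, 0], [0, 0, 0.8, 0, 0, 0, 0]]})

```text
time: 13.95
eef_pos: [0.5369, 0.1591, 0.13]
ee_rot: [0.983, 0.184, 0.0, -0.0]
contact_force: [0.4, -0.2, 1.1]
gripper_width: 0.0178
gripper_force: 30.0
```

```bash
python3 avg.py
python3 -c "
from track import *
s,im=snap('wrist','w8.png');b=ringpx(im);r=atz('wrist',b[2:],.032,s);print(b,r,tip(s),s['gripper_width'])"
```

```text
F [0.23 0.31 1.55] sem [0.16 0.11 0.18] P [0.5369 0.1592 0.1302] tip0 [0.5369 0.1592 0.0262] tilt [ 4.e-04  4.e-04 -1.e+00] t 14.55
(0.7038464546203613, 7.25, 233.875, 173.125) [0.54888114 0.18428488 0.032     ] [0.53691647 0.15920649 0.02615042] 0.017759691236619947
```

The contact force is now about 2.65 N, and geometry puts the tip 5.8–6.6 mm in, about halfway. The tool is vertical. The last match picked up the square mark, 28 mm across from the ring as expected, so the blank has not turned.

```bash
python3 -c "
from bench import robot
print(robot.finish_job())"
```

```text
the job is handed in; nothing more can be done
None
```

I handed the job in with the carriage against its stop and the probe gripped upright, its point in the ring mark and the spring tip about halfway in (about 2.6 N). Position and tip travel come from force and tracking, because my ten pictures were used up before the final press. I never touched the graver, tweezers or cap.

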